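# Scrape two sides of the tamper on the sprung bar

## Task

Clean the rectangular wooden pastry tamper on the sprung scraper bar: hold one of its long sides flat against the front of the bar and, keeping it gently pressed, draw it along the bar from well left of the middle to well right of it; then take it off, turn it a quarter turn and do the same, left to right again, with one of its short ends. Finally stand it upright on the chopping board. Do not knock over or push away the round tamper.

Things in the scene. Friction and masses are not known exactly. Their poses are not given: they have to be found in the camera images.
- tamper: Rectangular tamper, loose, pale wood, 0.2 kg: block 80 (x) x 50 (y) x 40 mm high, on top a centred ridge grip 56 (x) x 20 (y) x 37 mm; 77 mm high in all. Origin: centre of the underside, z up. Long sides: +y, -y faces; ends: +x, -x faces. Starts upright on the worktop (z = 0) left of the scraper. Pinch the ridge across its 20 mm from above.
- scraper: Scraper, fixed: upright steel bar 120 mm long (y), z 8 to 36 mm, flat front face to -x (robot side, nothing before it); dark housing behind, 130 x 70 x 34 mm. Origin: on the worktop under the middle of the unpressed front face; x into the housing, y left. Turned up to 15 deg. The bar springs back (+x) up to 16 mm: 1.5 N at first, 3.5 N at 8 mm, 5.5 N at the stop. This pose does not follow the bar.
- board: The wooden chopping board, fixed, lying flat right of the scraper: 230 mm (its x) x 340 mm (its y) x 22 mm thick. Origin: centre of the underside, at worktop height; the upper face is 22 mm above it. Its long side lies roughly ahead of the robot.
- round_tamper: A round tamper of the same pale wood, loose, a bystander: 58 mm in diameter, 79 mm high, with a small knob on top. Origin: centre of the underside. It stands left of the scraper; which of the two tampers is nearer to the scraper varies.

How it is judged:
By the outcome, as a careful person would: the job done as asked, in the order asked, and still so for the second after the job is handed in, with the robot touching nothing.
It also fails if it takes over 64 s, if anything falls off the work surface, if the arm or the gripper's body presses on something with over 40 N, if the wrist force passes 120 N, or if a joint passes its speed limit or range.

## Robot

A 7-joint arm with a two-finger parallel gripper is mounted at the origin on a cart in front of the work surface, level with it; the furniture and walls round the work are solid. World frame = base frame: x ahead of the robot, y to its left, z up, the work surface at z = 0. Lengths are in m, angles in rad, forces in N, time in s.
With the tool pointing down it reaches from about 0.425 to 0.875 m from the base axis. Payload 4.7 kg.
Tool frame: the origin (TCP) lies on the centre line of the jaws, within the pads' length; the fingertips stand 19 mm ahead of it and the grasp point (between the pads) is the TCP; x points along the fingers, z is the direction in which the jaws open and shut, and the axes are right-handed (so a half turn about x gives the same grasp; the last joint's range is limited). The gripper opens to 87 mm and grips with 3 to 60 N. Pads are 19 mm wide; open, the fingers measure 117 mm over their backs; the gripper's body (75 mm by 190 mm) begins 51 mm behind the grasp point.
Start: joints at [-1.222, 0.321, -0.07, 1.45, 0.023, 1.371, -0.057], TCP at [0.214, 0.614, 0.242] pointing down, gripper open.
Joint ranges: [-2.86, 2.86], [-0.3, 2.09], [-1.38, 1.24], [0.06, 2.45], [-1.56, 4.7], [0.09, 2.05], [-2.69, 2.69]. Speed limits (rad/s): [2.57, 2.57, 3.14, 3.14, 3.14, 3.14, 3.14].

## Interface

Orientations are given as a rotation vector (axis times angle).
In Python, from bench import get_state, get_image, camera_info, close_job gives the robot as it stands.
- The arm moves only by the tool jog_arm, never from a script. Its argument "targets" is a list of rows, each a list of 7 numbers: the turn, a rotation vector about the tool's x, y, z in degrees, then the shift along the tool's x, y, z in cm, then the finger opening in cm, from 0 to 8.7. In form: [[wx, wy, wz, tx, ty, tz, jaw], ...]. A call has 1 to 10 rows; each row shifts and turns the commanded pose from where the row before left it, along the tool's axes as they then stand; what a row does not reach is not made up. A row lasts 1/8 s, in which the tool goes at most 62.5 mm and 10.7 degrees, less where a joint would pass 70% of its speed; a pose out of reach is approached as far as the arm can. A call is refused whole if a number of a shift passes 6.25 or a number of a turn 10.7, either way. A call with a gripper value outside its range is refused whole. The fingers move at their own pace and stop on an object; "squeeze" is the grip in N (left out, the last holds). Time passes only in rows, so rows that do not move let the fingers close. It gives the time, the measured TCP pose, the force and the opening at its end, in the units of the state.
- get_state(): the state, without advancing time (a new reading comes with each control period).
- get_image(name): name is "side" or "top" or "wrist"; returns (picture, depth): 480x640x3 uint8, red, green, blue; 480x640 float32, m along the optical axis (not along the pixel's ray), 0 where there is no reading.
- camera_info(name): a dict with "intrinsics" (3x3 intrinsics, pixels), "world_from_camera" (4x4, takes a point from camera to world coordinates); the wrist camera has in their place "mount" (4x4, takes a point from camera to tool coordinates, whose origin is the TCP and whose axes are the tool frame's). Camera axes: x right, y up, looking along -z (the intrinsics and any distortion apply to the point x, -y, -z); pixel columns grow to the right and rows downward; lengths in m; the calibration is good to about 2 mm. A picture is of the moment at which its call begins: read the wrist's pose just before it. camera_info takes no time and is no camera call.
- close_job(): hands the job in, once; it reports no verdict.
The state is a dict: "time": time; "joint_positions": joint angles; "qd": joint speeds; "joint_torque": joint torques, N m; "position": TCP position; "tool_rot": TCP orientation; "ft_force": force on the tool from outside, world axes, zero at the start; "torque": the same for the moment, N m; "grip_width": opening from 0.0 (shut) to 1.0 (fully open).
Only numpy, scipy, OpenCV 4.12 (cv2) and the standard library are available. Lean on these libraries where they do the work, as an engineer would, in place of code of your own. Each camera call takes 0.05 s, during which the arm holds its last target.

## Working session

There is one attempt and no reset: what is moved stays moved. The work goes in short steps, Python scripts to look and compute and a tool call to move; the robot and the scene stay as the last step left them, time stands still between calls to the robot, and variables do not carry over. Pictures are saved under pics/ and viewed, and the job is handed in when it is done.

Besides the shell and the picture viewer there is one more tool, called after "Emit:" by a JSON object that holds its "op" and its "data". jog_arm: Moves the arm, as the interface text tells. Its arguments: {"type":"object","properties":{"targets":{"type":"array"},"squeeze":{"type":"number"}},"required":["targets"]}

```bash
ls; mkdir -p pics
python3 - <<'E'
from bench import *
import cv2,numpy as np
print(get_state())
for n in ["top","side"]:
    im,d=get_image(n); cv2.imwrite(f"pics/{n}0.png",im[:,:,::-1]); np.savez(f"{n}0.npz",im=im,d=d)
    print(n,camera_info(n))
print(camera_info("wrist"))
E
```

```text
pics
{'time': 0.0, 'joint_positions': array([-1.22189522,  0.32180301, -0.07006754,  1.45166244,  0.0226018 ,
        1.37081174, -0.05688178]), 'qd': array([-3.94064180e-04, -1.76539019e-04,  1.84150174e-05, -1.49490067e-03,
       -1.18863584e-03, -8.66965225e-04, -1.62160592e-03]), 'joint_torque': array([-4.45822079e-04, -4.91301155e+01, -4.04478852e-01, -3.12523699e+01,
       -6.41467050e-02,  4.37637186e-02,  1.58241860e-04]), 'position': array([0.21346418, 0.61340081, 0.24048064]), 'tool_rot': array([-0.96034053,  1.35069996,  0.95837934]), 'ft_force': array([-0.75241529,  0.56055376,  0.12233678]), 'torque': array([0.0324325 , 0.02966054, 0.01745208]), 'grip_width': 0.9962632332206707}
top {'intrinsics': array([[547.53788378,   0.        , 318.75187638],
       [  0.        , 547.53788378, 242.6357904 ],
       [  0.        ,   0.        ,   1.        ]]), 'world_from_camera': array([[-0.11398084,  0.77371159, -0.6232004 , -0.4174862 ],
       [-0.99340739, -0.0964964 ,  0.06188864,  0.13678179],
       [-0.01225264,  0.626146  ,  0.77960955,  1.18405222],
       [ 0.        
[... 306 characters left out ...]
  [-0.80645108,  0.29541588, -0.51221686, -0.541235  ],
       [ 0.02033516,  0.87959801,  0.47528288,  0.59263272],
       [ 0.        ,  0.        ,  0.        ,  1.        ]])}
{'intrinsics': array([[423.96598196,   0.        , 317.05867753],
       [  0.        , 423.96598196, 242.56160808],
       [  0.        ,   0.        ,   1.        ]]), 'mount': array([[ 6.12004693e-04,  2.88343389e-01, -9.57526875e-01,
        -1.43540193e-01],
       [-8.40250205e-04,  9.57526864e-01,  2.88342849e-01,
         7.84362055e-02],
       [ 9.99999460e-01,  6.28094977e-04,  8.28291526e-04,
        -1.37637845e-03],
       [ 0.00000000e+00,  0.00000000e+00,  0.00000000e+00,
         1.00000000e+00]])}
```

View pics/top0.png

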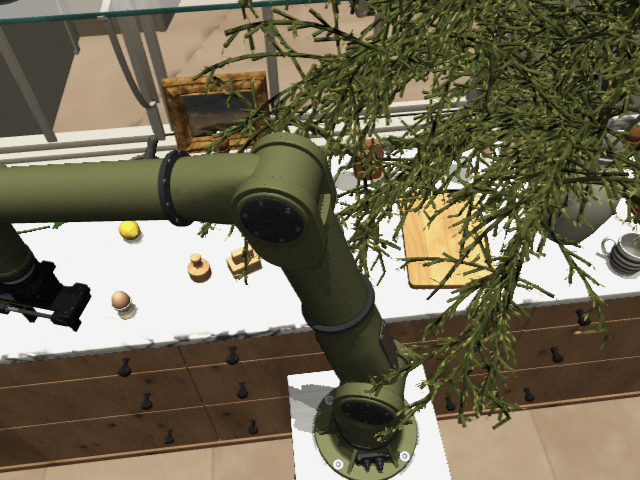

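View pics/side0.png

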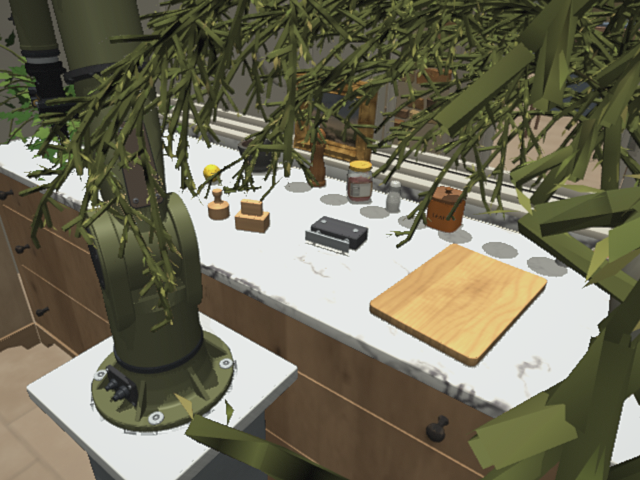

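Top view: round tamper about (199,268), rectangular tamper (243,260), board (445,240), scraper hidden by the arm. Side view: round (219,205), tamper (252,218), scraper (337,233), board (460,300).

```bash
cat > h.py <<'E'
import numpy as np,cv2
from scipy.spatial.transform import Rotation as R
from bench import *
def cloud(d,K,T):
    v,u=np.mgrid[:480,:640]
    x=(u-K[0,2])/K[0,0]*d; y=(v-K[1,2])/K[1,1]*d
    P=np.stack([x,-y,-d],-1)
    P=P@T[:3,:3].T+T[:3,3]
    P[d==0]=np.nan
    return P
def wristT(s):
    T=np.eye(4);T[:3,:3]=R.from_rotvec(s['tool_rot']).as_matrix();T[:3,3]=s['position']
    return T@camera_info("wrist")['mount']
E
python3 - <<'E'
from h import *
for n,(a,b,c,e) in {"side":(190,300,170,270),"top":(170,290,230,300)}.items():
    z=np.load(n+"0.npz");i=camera_info(n)
    P=cloud(z['d'],i['intrinsics'],i['world_from_camera'])
    im=z['im']
    cv2.imwrite(f"pics/{n}z.png",cv2.resize(im[170:270,190:390] if n=="side" else im[230:300,170:290],None,fx=4,fy=4,interpolation=cv2.INTER_CUBIC)[:,:,::-1])
    pts={"side":[(219,213),(252,212),(252,225),(325,242),(340,225),(330,245),(460,300),(375,305),(455,250),(545,283),(472,358)],"top":[(199,268),(243,260),(445,240)]}[n]
    for u,v in pts: print(n,u,v,P[v,u].round(3))
    np.save(n+"P.npy",P)
E
```

```text
side 219 213 [0.445 0.341 0.023]
side 252 212 [0.464 0.238 0.05 ]
side 252 225 [0.45  0.226 0.023]
side 325 242 [0.497 0.032 0.02 ]
side 340 225 [0.572 0.04  0.033]
side 330 245 [0.5   0.019 0.015]
side 460 300 [ 0.472 -0.317  0.022]
side 375 305 [ 0.356 -0.189  0.02 ]
side 455 250 [ 0.652 -0.232  0.023]
side 545 283 [ 0.644 -0.437  0.021]
side 472 358 [ 0.329 -0.395  0.02 ]
top 199 268 [0.454 0.364 0.037]
top 243 260 [0.461 0.249 0.044]
top 445 240 [ 0.479 -0.298  0.02 ]
```

View pics/sidez.png

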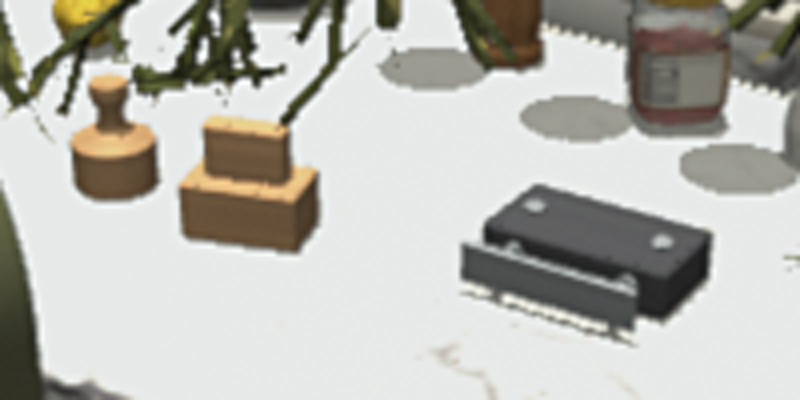

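View pics/topz.png

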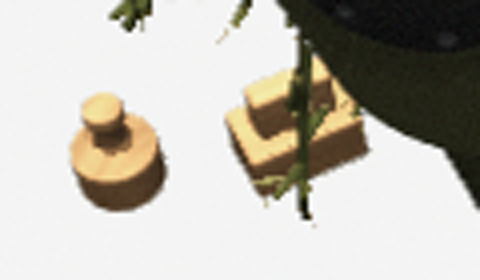

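Run:
```python
from h import *
P=np.load("sideP.npy")
def sel(x0,x1,y0,y1,z0,z1):
    m=(P[...,0]>x0)&(P[...,0]<x1)&(P[...,1]>y0)&(P[...,1]<y1)&(P[...,2]>z0)&(P[...,2]<z1)
    return P[m]
bar=sel(.45,.52,-.08,.12,.012,.034)
print(len(bar))
l=cv2.fitLine(bar[:,:2].astype(np.float32),cv2.DIST_HUBER,0,.01,.01).ravel();print("bar",l,np.degrees(np.arctan2(-l[0],l[1])))
print(bar[:,1].min(),bar[:,1].max(),bar[:,0].min(),bar[:,0].max())
t=sel(.38,.56,.17,.30,.012,.09)
print("tamper",t.min(0),t.max(0)); 
f=sel(.38,.56,.17,.30,.008,.034); print(cv2.minAreaRect(f[:,:2].astype(np.float32)),"low")
f=sel(.38,.56,.17,.30,.036,.043); print(cv2.minAreaRect(f[:,:2].astype(np.float32)))
f=sel(.38,.56,.17,.30,.072,.083); print(len(f),cv2.minAreaRect(f[:,:2].astype(np.float32)))
b=sel(.25,.75,-.55,-.1,.017,.027);print("board",len(b),cv2.minAreaRect(b[:,:2].astype(np.float32)))
s=get_state();print(R.from_rotvec(s['tool_rot']).as_matrix().round(3))
```

```text
357
bar [ 0.10021592 -0.99496573  0.49739924  0.02761064] -174.24838
-0.030475410287083893 0.09038723402446847 0.4881136861425727 0.5188945280498687
tamper [0.4325843  0.19861501 0.01203439] [0.51023362 0.28622053 0.07882233]
((0.4573216736316681, 0.23066294193267822), (0.03898145630955696, 0.0886419415473938), 48.59034729003906) low
((0.4700581729412079, 0.24448299407958984), (0.05130899325013161, 0.08142630755901337), 26.608625411987305)
95 ((0.4700561761856079, 0.24494151771068573), (0.022987838834524155, 0.055701225996017456), 24.874332427978516)
board 11332 ((0.5041773915290833, -0.30798059701919556), (0.2304474413394928, 0.34413737058639526), 83.51210021972656)
[[-0.    -0.945  0.329]
 [-0.002  0.329  0.944]
 [-1.    -0.    -0.002]]
```

```bash
cat >> h.py <<'E'
def plan(xyz,zyaw,n,jaw=8.7,s=None,rnd=0.05):
    """rows to reach TCP xyz with tool straight down and jaw axis z at yaw zyaw(deg)."""
    s=s or get_state()
    A=R.from_rotvec(s['tool_rot']);p=np.array(s['position'])
    c,q=np.cos(np.radians(zyaw)),np.sin(np.radians(zyaw))
    def tgt(c,q): return R.from_matrix(np.array([[0,-q,c],[0,c,q],[-1,0,0]]))
    B=tgt(c,q)
    w=(A.inv()*B).as_rotvec(degrees=True)/n
    p0=p.copy();rows=[]
    xyz=np.array(xyz)
    for k in range(n):
        g=p0+(xyz-p0)*(k+1)/n
        t=A.inv().apply(g-p)*100
        t=np.round(t/rnd)*rnd
        ww=np.round(w,1)
        rows.append([*map(float,ww.round(1)),*map(float,t.round(2)),jaw])
        p=p+A.apply(t/100);A=A*R.from_rotvec(ww,degrees=True)
    for r in rows: print(r)
    print("end",p.round(4),A.as_rotvec().round(3))
E
python3 -c "
from h import *
plan([0.47,0.2445,0.20],25.5,10)"
```

```text
[4.5, -0.0, 0.0, 0.4, -3.65, -2.65, 8.7]
[4.5, -0.0, 0.0, 0.4, -3.8, -2.35, 8.7]
[4.5, -0.0, 0.0, 0.45, -4.0, -2.05, 8.7]
[4.5, -0.0, 0.0, 0.4, -4.15, -1.7, 8.7]
[4.5, -0.0, 0.0, 0.4, -4.3, -1.4, 8.7]
[4.5, -0.0, 0.0, 0.4, -4.35, -1.05, 8.7]
[4.5, -0.0, 0.0, 0.4, -4.45, -0.7, 8.7]
[4.5, -0.0, 0.0, 0.45, -4.5, -0.35, 8.7]
[4.5, -0.0, 0.0, 0.4, -4.45, 0.0, 8.7]
[4.5, -0.0, 0.0, 0.4, -4.5, 0.35, 8.7]
end [0.4699 0.2444 0.2   ] [-0.355  1.543  0.352]
```

Emit:
{"op": "jog_arm", "data": {"targets": [[4.5,0,0,0.4,-3.65,-2.65,8.7],[4.5,0,0,0.4,-3.8,-2.35,8.7],[4.5,0,0,0.45,-4.0,-2.05,8.7],[4.5,0,0,0.4,-4.15,-1.7,8.7],[4.5,0,0,0.4,-4.3,-1.4,8.7],[4.5,0,0,0.4,-4.35,-1.05,8.7],[4.5,0,0,0.4,-4.45,-0.7,8.7],[4.5,0,0,0.45,-4.5,-0.35,8.7],[4.5,0,0,0.4,-4.45,0,8.7],[4.5,0,0,0.4,-4.5,0.35,8.7]]}}

```text
time: 1.35
position: [0.4705, 0.2436, 0.2001]
tool_rot: [-0.352, 1.542, 0.352]
ft_force: [-0.3, 1.2, -0.8]
grip_width: 1.0
```

Emit:
{"op": "jog_arm", "data": {"targets": [[0,0,0,0,0,0,8.7],[0,0,0,0,0,0,8.7]]}}

```text
time: 1.6
position: [0.4695, 0.2454, 0.2003]
tool_rot: [-0.353, 1.542, 0.354]
ft_force: [-0.5, 0.7, 1.1]
grip_width: 1.001
```

Run:
```python
from h import *
s=get_state();im,d=get_image("wrist");cv2.imwrite("pics/w1.png",im[:,:,::-1])
P=cloud(d,camera_info("wrist")['intrinsics'],wristT(s));np.savez("w1.npz",P=P,im=im)
def sel(x0,x1,y0,y1,z0,z1):
    m=(P[...,0]>x0)&(P[...,0]<x1)&(P[...,1]>y0)&(P[...,1]<y1)&(P[...,2]>z0)&(P[...,2]<z1)
    return P[m]
print(s['position'],s['time'],s['ft_force'])
for z in [(.036,.043),(.072,.083)]:
    f=sel(.38,.56,.17,.30,*z);print(len(f),np.median(f[:,2]) if len(f) else 0,cv2.minAreaRect(f[:,:2].astype(np.float32)))
b=sel(.45,.56,-.05,.11,.031,.04);print(len(b), b.min(0) if len(b) else 0,b.max(0) if len(b) else 0)
```

```text
[0.46952793 0.24539962 0.20026576] 1.6 [-0.52660168  0.70254704  1.05168545]
4420 0.04023612936398005 ((0.47180691361427307, 0.2456807792186737), (0.050039250403642654, 0.08043763041496277), 22.187414169311523)
2403 0.07703112967147846 ((0.47168758511543274, 0.24586394429206848), (0.019982680678367615, 0.056036267429590225), 22.074920654296875)
1333 [0.49034774 0.03349555 0.03100163] [0.55998406 0.10084463 0.03853011]
```

View pics/w1.png

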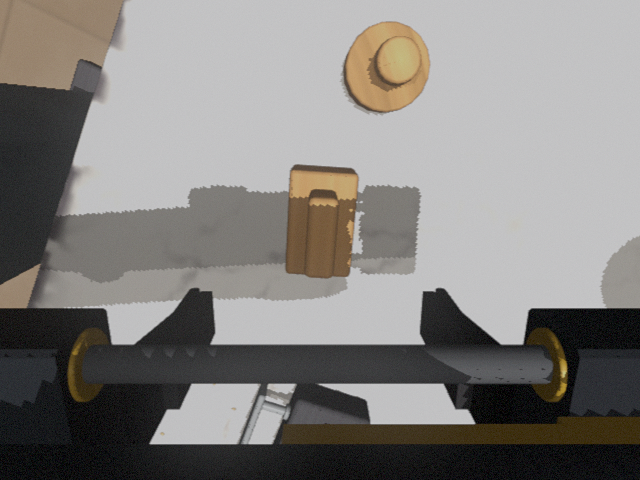

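Wrist view: tamper at (322,222), round tamper (388,65) well clear, scraper just visible at (280,410). I'll look at the scraper from above before grasping.

```bash
python3 -c "
from h import *
plan([0.50,0.035,0.24],5.8,7)"
```

```text
[2.9, -0.0, -0.0, -0.55, -2.9, -0.9, 8.7]
[2.9, -0.0, -0.0, -0.6, -2.95, -0.8, 8.7]
[2.9, -0.0, -0.0, -0.55, -3.0, -0.65, 8.7]
[2.9, -0.0, -0.0, -0.55, -3.0, -0.45, 8.7]
[2.9, -0.0, -0.0, -0.6, -3.0, -0.3, 8.7]
[2.9, -0.0, -0.0, -0.55, -3.05, -0.2, 8.7]
[2.9, -0.0, -0.0, -0.6, -3.05, -0.0, 8.7]
end [0.5    0.0351 0.2402] [-0.077  1.57   0.078]
```

Emit:
{"op": "jog_arm", "data": {"targets": [[2.9,0,0,-0.55,-2.9,-0.9,8.7],[2.9,0,0,-0.6,-2.95,-0.8,8.7],[2.9,0,0,-0.55,-3.0,-0.65,8.7],[2.9,0,0,-0.55,-3.0,-0.45,8.7],[2.9,0,0,-0.6,-3.0,-0.3,8.7],[2.9,0,0,-0.55,-3.05,-0.2,8.7],[2.9,0,0,-0.6,-3.05,0,8.7],[0,0,0,0,0,0,8.7],[0,0,0,0,0,0,8.7]]}}

```text
time: 2.78
position: [0.5003, 0.0343, 0.2405]
tool_rot: [-0.075, 1.57, 0.076]
ft_force: [0.5, 0.2, 0.9]
grip_width: 0.999
```

Run:
```python
from h import *
s=get_state();im,d=get_image("wrist");cv2.imwrite("pics/w2.png",im[:,:,::-1])
P=cloud(d,camera_info("wrist")['intrinsics'],wristT(s));np.savez("w2.npz",P=P,im=im)
m=(P[...,0]>.46)&(P[...,0]<.64)&(P[...,1]>-.06)&(P[...,1]<.12)&(P[...,2]>.025)&(P[...,2]<.05)
Q=P[m];print(len(Q),s['position'])
# height histogram along x in bar frame
for yaw in (5,5.75,6.5,7.2):
    a=np.radians(yaw);u=Q[:,0]*np.cos(a)+Q[:,1]*np.sin(a)
    h,e=np.histogram(u,bins=np.arange(.48,.56,.002));print(yaw,h)
t=Q[(Q[:,0]<.515)]
print("all",cv2.minAreaRect(Q[:,:2].astype(np.float32)))
print("z",np.percentile(Q[:,2],[5,50,95]))
np.save("Q.npy",Q)
```

```text
13359 [0.50032409 0.0343245  0.24045131]
5 [  0   0   0   0   0   0   0   0 139 329 340 170   6   4   4   4   2   5
   8   2   2   3  30  55 264 371 358 349 359 344 363 348 360 353 349 353
 358 343 363 358]
5.75 [  0   0   0   0   0   0   0   0 168 325 330 155   7   3   5   4   2   6
   5   4   2   1  40  48 299 362 360 351 354 353 358 347 357 350 349 355
 361 344 357 357]
6.5 [  0   0   0   0   0   0   0   0 213 327 339 101   6   2   6   3   3   6
   4   5   1   2  47  48 348 353 351 357 358 354 347 349 359 349 354 357
 359 345 352 354]
7.2 [  0   0   0   0   0   0   0  25 243 333 303  77   5   2   4   6   4   5
   4   5   0  10  48  97 340 367 334 366 377 299 400 343 351 347 357 352
 354 355 351 350]
all ((0.5471797585487366, 0.035007067024707794), (0.10201714187860489, 0.12872689962387085), 5.702653884887695)
z [0.03250427 0.03438754 0.03627283]
```

View pics/w2.png

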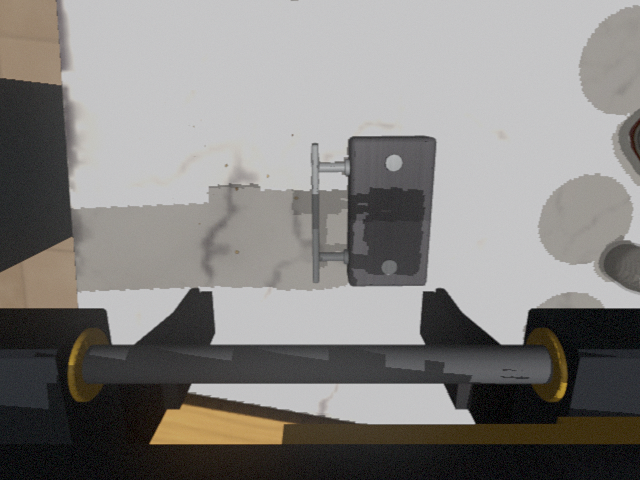

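Wrist view: bar front edge along column ~313, rows 143–283, housing behind; yaw ≈ 5.7°, front middle ≈ (0.4966, 0.030). Now go back and grasp.

```bash
python3 -c "
from h import *
plan([0.4717,0.2458,0.12],22.1,8)"
```

```text
[-2.1, -0.0, -0.0, 1.5, 2.65, -0.1, 8.7]
[-2.1, -0.0, -0.0, 1.5, 2.65, 0.0, 8.7]
[-2.1, -0.0, -0.0, 1.5, 2.7, 0.1, 8.7]
[-2.1, -0.0, -0.0, 1.5, 2.65, 0.2, 8.7]
[-2.1, -0.0, -0.0, 1.55, 2.6, 0.3, 8.7]
[-2.1, -0.0, -0.0, 1.5, 2.65, 0.4, 8.7]
[-2.1, -0.0, -0.0, 1.5, 2.6, 0.45, 8.7]
[-2.1, -0.0, -0.0, 1.5, 2.6, 0.6, 8.7]
end [0.4718 0.2457 0.1199] [-0.306  1.549  0.307]
```

Emit:
{"op": "jog_arm", "data": {"targets": [[-2.1,0,0,1.5,2.65,-0.1,8.7],[-2.1,0,0,1.5,2.65,0,8.7],[-2.1,0,0,1.5,2.7,0.1,8.7],[-2.1,0,0,1.5,2.65,0.2,8.7],[-2.1,0,0,1.55,2.6,0.3,8.7],[-2.1,0,0,1.5,2.65,0.4,8.7],[-2.1,0,0,1.5,2.6,0.45,8.7],[-2.1,0,0,1.5,2.6,0.6,8.7],[0,0,0,0,0,0,8.7],[0,0,0,0,0,0,8.7]]}}

```text
time: 4.08
position: [0.4727, 0.2443, 0.1201]
tool_rot: [-0.306, 1.549, 0.305]
ft_force: [-0.1, -0.3, 0.4]
grip_width: 0.998
```

```bash
python3 -c "
from h import *
plan([0.4717,0.2458,0.063],22.1,5)"
```

```text
[0.0, 0.0, 0.0, 1.15, 0.05, -0.0, 8.7]
[0.0, 0.0, 0.0, 1.15, 0.0, -0.0, 8.7]
[0.0, 0.0, 0.0, 1.1, 0.05, -0.0, 8.7]
[0.0, 0.0, 0.0, 1.15, 0.05, -0.05, 8.7]
[0.0, 0.0, 0.0, 1.15, 0.05, 0.0, 8.7]
end [0.4715 0.2459 0.0631] [-0.306  1.549  0.305]
```

Emit:
{"op": "jog_arm", "data": {"targets": [[0,0,0,1.15,0.05,0,8.7],[0,0,0,1.15,0,0,8.7],[0,0,0,1.1,0.05,0,8.7],[0,0,0,1.15,0.05,-0.05,8.7],[0,0,0,1.15,0,0,8.7],[0,0,0,0,0,0,8.7]]}}

```text
time: 4.82
position: [0.4705, 0.2455, 0.0618]
tool_rot: [-0.306, 1.551, 0.305]
ft_force: [0.4, 0.0, -0.4]
grip_width: 1.002
```

Emit:
{"op": "jog_arm", "data": {"targets": [[0,0,0,0,0,0,1.5],[0,0,0,0,0,0,1.5],[0,0,0,0,0,0,1.5],[0,0,0,0,0,0,1.5],[0,0,0,0,0,0,1.5],[0,0,0,0,0,0,1.5],[0,0,0,0,0,0,1.5],[0,0,0,0,0,0,1.5]], "squeeze": 45}}

```text
time: 5.82
position: [0.4713, 0.246, 0.0631]
tool_rot: [-0.306, 1.549, 0.306]
ft_force: [-0.1, -0.0, 1.0]
grip_width: 0.227
```

Held (19.7 mm wide). Lift and move to front-left of the bar.

Emit:
{"op": "jog_arm", "data": {"targets": [[0,0,0,-1.0,0,0,1.5],[0,0,0,-1.5,0,0,1.5],[0,0,0,-1.5,0,0,1.5],[0,0,0,0,0,0,1.5],[0,0,0,0,0,0,1.5]]}}

```text
time: 6.45
position: [0.4711, 0.2459, 0.1031]
tool_rot: [-0.306, 1.549, 0.306]
ft_force: [0.8, -0.2, -1.8]
grip_width: 0.226
```

```bash
python3 -c "
from h import *
s=get_state();print(s['position'],s['ft_force'],s['grip_width'])
plan([0.4424,0.0698,0.10],5.7,8,1.5)"
```

```text
[0.47110576 0.24587551 0.10310964] [ 0.77268124 -0.22252549 -1.84327501] 0.22628932563903795
[2.1, -0.0, -0.0, 0.05, -1.9, -1.15, 1.5]
[2.1, -0.0, -0.0, 0.05, -1.95, -1.1, 1.5]
[2.1, -0.0, -0.0, 0.0, -1.95, -1.05, 1.5]
[2.1, -0.0, -0.0, 0.05, -2.05, -0.95, 1.5]
[2.1, -0.0, -0.0, 0.05, -2.05, -0.85, 1.5]
[2.1, -0.0, -0.0, 0.05, -2.05, -0.8, 1.5]
[2.1, -0.0, -0.0, 0.0, -2.15, -0.75, 1.5]
[2.1, -0.0, -0.0, 0.05, -2.1, -0.65, 1.5]
end [0.4423 0.0699 0.1001] [-0.076  1.57   0.076]
```

Emit:
{"op": "jog_arm", "data": {"targets": [[2.1,0,0,0.05,-1.9,-1.15,1.5],[2.1,0,0,0.05,-1.95,-1.1,1.5],[2.1,0,0,0,-1.95,-1.05,1.5],[2.1,0,0,0.05,-2.05,-0.95,1.5],[2.1,0,0,0.05,-2.05,-0.85,1.5],[2.1,0,0,0.05,-2.05,-0.8,1.5],[2.1,0,0,0,-2.15,-0.75,1.5],[2.1,0,0,0.05,-2.1,-0.65,1.5],[0,0,0,0,0,0,1.5],[0,0,0,0,0,0,1.5]]}}

```text
time: 7.7
position: [0.4427, 0.0704, 0.1002]
tool_rot: [-0.075, 1.569, 0.076]
ft_force: [0.2, 0.6, -2.2]
grip_width: 0.227
```

Run:
```python
from h import *
s=get_state();im,d=get_image("wrist");cv2.imwrite("pics/w3.png",im[:,:,::-1])
im2,_=get_image("side");cv2.imwrite("pics/s3.png",cv2.resize(im2[150:290,180:400],None,fx=3.5,fy=3.5)[:,:,::-1])
P=cloud(d,camera_info("wrist")['intrinsics'],wristT(s))
print(s['position'],s['ft_force'],s['joint_positions'].round(2))
x,y,z=s['position']
m=(np.hypot(P[...,0]-x,P[...,1]-y)<.07)
for lo,hi in ((.06,.095),(.07,.084)):
  q=P[m&(P[...,2]>lo)&(P[...,2]<hi)];print(len(q),np.median(q,0) if len(q) else 0,cv2.minAreaRect(q[:,:2].astype(np.float32)) if len(q) else 0)
plan([0.4424,0.0698,0.0665],5.7,3,1.5)
```

```text
[0.44268452 0.07044725 0.1001935 ] [ 0.24932896  0.61430008 -2.18756477] [-0.64  0.01  0.43  2.11 -0.    1.02 -0.11]
9046 [0.43996424 0.09816522 0.07751691] ((0.4414750337600708, 0.08671458810567856), (0.05008942633867264, 0.047348327934741974), 5.313900470733643)
7670 [0.43992719 0.09828058 0.07747884] ((0.4414750337600708, 0.08671458810567856), (0.05008942633867264, 0.047348327934741974), 5.313900470733643)
[-0.0, 0.0, -0.0, 1.1, -0.05, -0.0, 1.5]
[-0.0, 0.0, -0.0, 1.15, -0.0, -0.0, 1.5]
[-0.0, 0.0, -0.0, 1.1, -0.05, -0.05, 1.5]
end [0.4423 0.0697 0.0666] [-0.077  1.569  0.077]
```

View pics/w3.png

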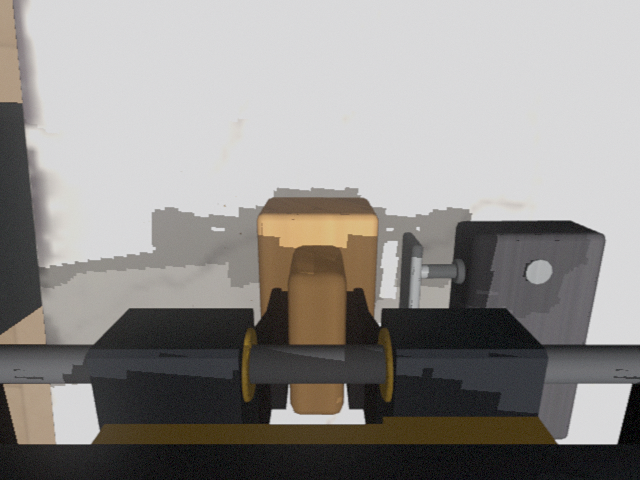

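View pics/s3.png

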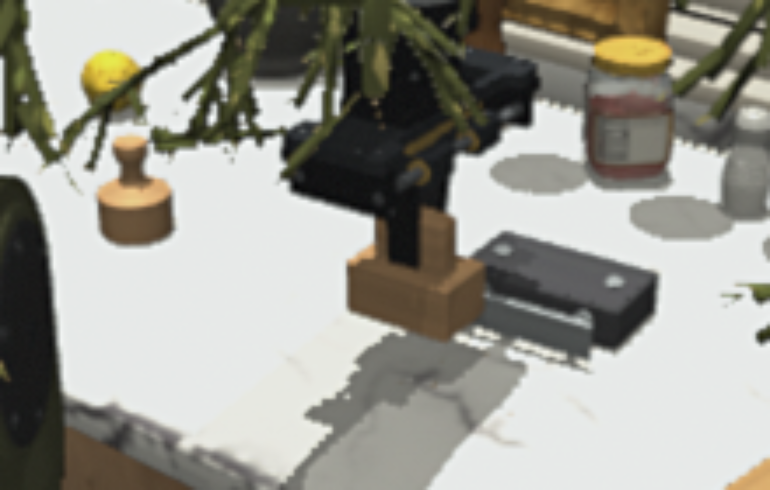

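Wrist view: tamper held square between fingers (centre ~ (318,300)), bar top at (410,270) to its right with a clear gap; side view agrees. Lower, then approach.

Emit:
{"op": "jog_arm", "data": {"targets": [[0,0,0,1.1,-0.05,0,1.5],[0,0,0,1.15,0,0,1.5],[0,0,0,1.1,0,0,1.5],[0,0,0,0,0,0,1.5],[0,0,0,0,0,0.6,1.5],[0,0,0,0,0,0.6,1.5],[0,0,0,0,0,0.6,1.5],[0,0,0,0,0,0.3,1.5],[0,0,0,0,0,0,1.5],[0,0,0,0,0,0,1.5]]}}

```text
time: 9.05
position: [0.4632, 0.0714, 0.0665]
tool_rot: [-0.076, 1.57, 0.076]
ft_force: [0.6, -0.1, -1.9]
grip_width: 0.224
```

```bash
cat >> h.py <<'E'
def rep():
    s=get_state();a=np.radians(5.7);S=np.array([.4966,.030]);d=s['position'][:2]-S
    ux=np.array([np.cos(a),np.sin(a)]);uy=np.array([-np.sin(a),np.cos(a)])
    f=s['ft_force'];M=R.from_rotvec(s['tool_rot']).as_matrix()
    print("t",s['time'],"u %.1f v %.1f z %.1f mm"%(d@ux*1e3,d@uy*1e3,s['position'][2]*1e3),"F u %.1f v %.1f z %.1f"%(f[:2]@ux,f[:2]@uy,f[2]),"zyaw %.2f"%np.degrees(np.arctan2(M[1,2],M[0,2])),"tilt",M[:,0].round(3),"g",round(s['grip_width'],3))
E
python3 -c "
from h import *
rep()"
```

```text
t 9.05 u -29.1 v 44.5 z 66.5 mm F u 0.6 v -0.1 z -1.9 zyaw 5.52 tilt [-0.  0. -1.] g 0.224
```

Emit:
{"op": "jog_arm", "data": {"targets": [[0,0,0,0,0,0.2,1.5],[0,0,0,0,0,0.2,1.5],[0,0,0,0,0,0.2,1.5],[0,0,0,0,0,0,1.5]]}}

```text
time: 9.55
position: [0.469, 0.0721, 0.0664]
tool_rot: [-0.076, 1.571, 0.076]
ft_force: [-1.5, -0.6, -0.5]
grip_width: 0.229
```

Emit:
{"op": "jog_arm", "data": {"targets": [[0,0,0,0,0,0.2,1.5],[0,0,0,0,0,0.15,1.5],[0,0,0,0,0,0,1.5],[0,0,0,0,0,0,1.5]]}}

```text
time: 10.05
position: [0.4726, 0.0724, 0.0664]
tool_rot: [-0.076, 1.57, 0.076]
ft_force: [-4.1, -0.2, -1.8]
grip_width: 0.224
```

Run:
```python
from h import *
rep()
im2,_=get_image("side");cv2.imwrite("pics/s4.png",cv2.resize(im2[190:280,260:400],None,fx=5,fy=5)[:,:,::-1])
im2,_=get_image("wrist");cv2.imwrite("pics/w4.png",im2[:,:,::-1])
rep()
```

```text
t 10.05 u -19.7 v 44.6 z 66.4 mm F u -4.1 v 0.2 z -1.8 zyaw 5.52 tilt [-0.001 -0.    -1.   ] g 0.224
t 10.15 u -19.7 v 44.6 z 66.4 mm F u -3.0 v 0.7 z -1.1 zyaw 5.52 tilt [-0.001 -0.    -1.   ] g 0.226
```

View pics/s4.png

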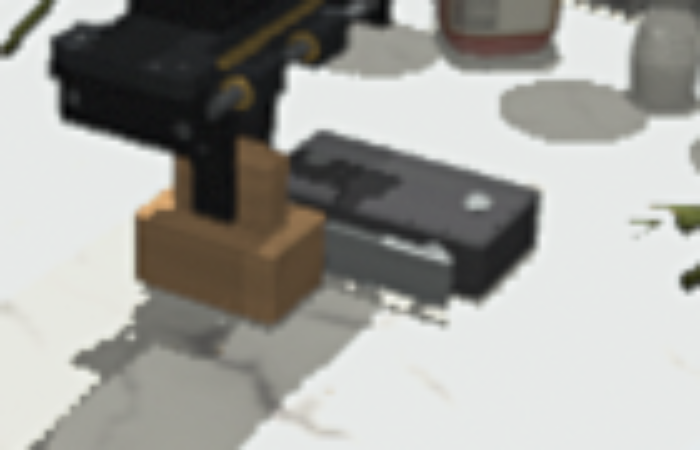

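View pics/w4.png

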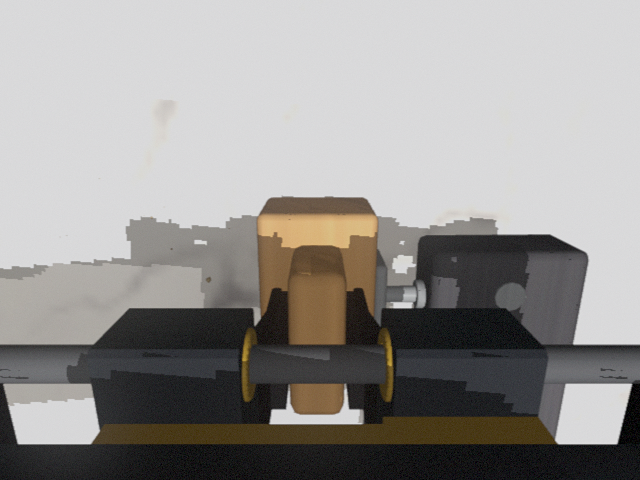

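Contact made: bar flush against the long side at (382,290) in the wrist view, pressed about 5 mm (~3 N). Stroke.

Emit:
{"op": "jog_arm", "data": {"targets": [[0,0,0,0,-0.4,0,1.5],[0,0,0,0,-0.5,0,1.5],[0,0,0,0,-0.5,0,1.5],[0,0,0,0,-0.5,0,1.5],[0,0,0,0,-0.5,0,1.5],[0,0,0,0,-0.5,0,1.5],[0,0,0,0,-0.5,0,1.5],[0,0,0,0,-0.5,0,1.5],[0,0,0,0,-0.5,0,1.5]]}}

```text
time: 11.28
position: [0.4772, 0.0282, 0.0666]
tool_rot: [-0.076, 1.569, 0.076]
ft_force: [-3.5, 1.7, -2.3]
grip_width: 0.222
```

```bash
python3 -c "
from h import *
rep()"
```

```text
t 11.275 u -19.5 v 0.2 z 66.6 mm F u -3.3 v 2.1 z -2.3 zyaw 5.52 tilt [ 0. -0. -1.] g 0.222
```

Emit:
{"op": "jog_arm", "data": {"targets": [[0,0,0,0,-0.5,0,1.5],[0,0,0,0,-0.5,0,1.5],[0,0,0,0,-0.5,0,1.5],[0,0,0,0,-0.5,0,1.5],[0,0,0,0,-0.5,0,1.5],[0,0,0,0,-0.5,0,1.5],[0,0,0,0,-0.5,0,1.5],[0,0,0,0,-0.5,0,1.5],[0,0,0,0,-0.5,0,1.5],[0,0,0,0,0,0,1.5]]}}

```text
time: 12.52
position: [0.4816, -0.0172, 0.0667]
tool_rot: [-0.076, 1.569, 0.074]
ft_force: [-3.0, -1.3, -1.3]
grip_width: 0.228
```

Run:
```python
from h import *
rep()
im2,_=get_image("wrist");cv2.imwrite("pics/w5.png",im2[:,:,::-1])
im2,_=get_image("side");cv2.imwrite("pics/s5.png",cv2.resize(im2[190:280,260:400],None,fx=5,fy=5)[:,:,::-1])
```

```text
t 12.525 u -19.6 v -45.5 z 66.7 mm F u -3.1 v -1.0 z -1.3 zyaw 5.47 tilt [ 0.    -0.001 -1.   ] g 0.228
```

View pics/w5.png

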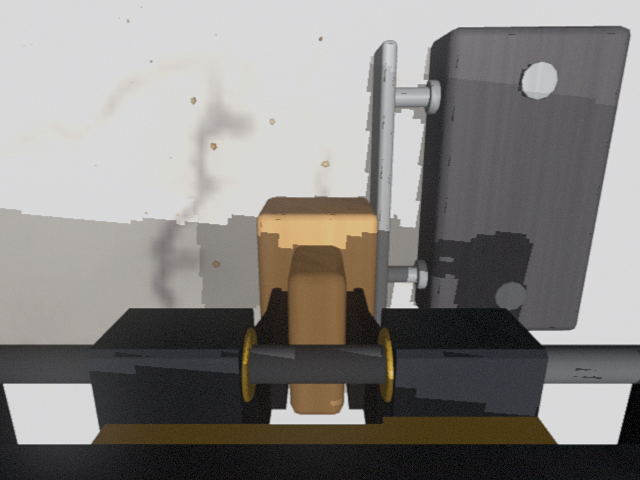

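View pics/s5.png

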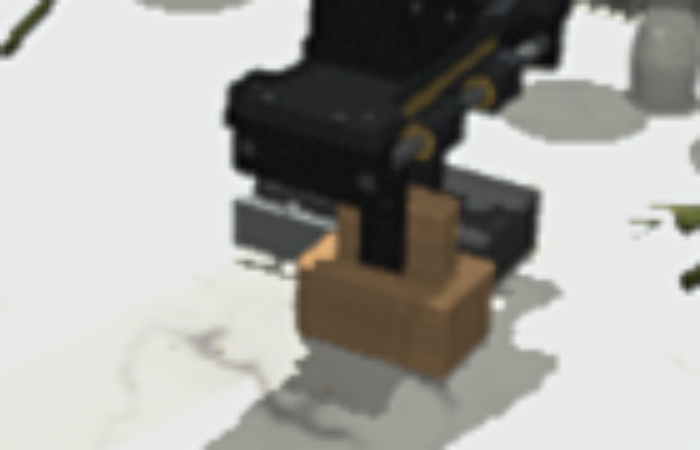

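Stroke one ended at v = −45 mm, long side still flush with the bar (edge at column ~378). Take it off, lift, turn a quarter.

Emit:
{"op": "jog_arm", "data": {"targets": [[0,0,0,0,0,-0.6,1.5],[0,0,0,0,0,-0.9,1.5],[0,0,0,0,0,-1.0,1.5],[0,0,0,0,0,-1.0,1.5],[0,0,0,-1.5,0,0,1.5],[0,0,0,-2.0,0,0,1.5],[0,0,0,-1.5,0,0,1.5],[0,0,0,0,0,0,1.5],[0,0,0,0,0,0,1.5]]}}

```text
time: 13.75
position: [0.4463, -0.0195, 0.1163]
tool_rot: [-0.076, 1.57, 0.076]
ft_force: [0.5, 0.3, -1.8]
grip_width: 0.229
```

Run:
```python
from h import *
rep()
plan([0.4344,0.069,0.115],-84.4,10,1.5)
```

```text
t 13.75 u -54.9 v -44.3 z 116.3 mm F u 0.5 v 0.2 z -1.8 zyaw 5.52 tilt [-0.  0. -1.] g 0.229
[9.0, -0.0, 0.0, 0.0, 0.9, -0.05, 1.5]
[9.0, -0.0, 0.0, 0.05, 0.85, -0.15, 1.5]
[9.0, -0.0, 0.0, -0.0, 0.85, -0.3, 1.5]
[9.0, -0.0, 0.0, 0.0, 0.8, -0.45, 1.5]
[9.0, -0.0, 0.0, 0.0, 0.7, -0.55, 1.5]
[9.0, -0.0, 0.0, 0.05, 0.6, -0.65, 1.5]
[9.0, -0.0, 0.0, -0.0, 0.5, -0.75, 1.5]
[9.0, -0.0, 0.0, 0.0, 0.35, -0.8, 1.5]
[9.0, -0.0, 0.0, 0.0, 0.25, -0.85, 1.5]
[9.0, -0.0, 0.0, 0.05, 0.1, -0.9, 1.5]
end [0.4343 0.0689 0.1148] [ 1.138  1.254 -1.138]
```

Emit:
{"op": "jog_arm", "data": {"targets": [[9.0,0,0,0,0.9,-0.05,1.5],[9.0,0,0,0.05,0.85,-0.15,1.5],[9.0,0,0,0,0.85,-0.3,1.5],[9.0,0,0,0,0.8,-0.45,1.5],[9.0,0,0,0,0.7,-0.55,1.5],[9.0,0,0,0.05,0.6,-0.65,1.5],[9.0,0,0,0,0.5,-0.75,1.5],[9.0,0,0,0,0.35,-0.8,1.5],[9.0,0,0,0,0.25,-0.85,1.5],[9.0,0,0,0,0.1,-0.9,1.5]]}}

```text
time: 15.0
position: [0.4339, 0.069, 0.1146]
tool_rot: [1.141, 1.252, -1.143]
ft_force: [-0.6, -0.6, -2.6]
grip_width: 0.228
```

Emit:
{"op": "jog_arm", "data": {"targets": [[0,0,0,0,0,0,1.5],[0,0,0,0,0,0,1.5]]}}

```text
time: 15.25
position: [0.4343, 0.0684, 0.1151]
tool_rot: [1.135, 1.254, -1.137]
ft_force: [0.1, -0.0, -2.5]
grip_width: 0.225
```

Run:
```python
from h import *
rep()
s=get_state();im,d=get_image("wrist");cv2.imwrite("pics/w6.png",im[:,:,::-1])
P=cloud(d,camera_info("wrist")['intrinsics'],wristT(s));np.save("P6.npy",P)
print(s['joint_positions'].round(2))
x,y,z=s['position']
m=(np.hypot(P[...,0]-x,P[...,1]-y)<.07)
q=P[m&(P[...,2]>z-.029)&(P[...,2]<z-.018)];print(len(q),np.median(q,0)-z,cv2.minAreaRect(q[:,:2].astype(np.float32)),cv2.boxPoints(cv2.minAreaRect(q[:,:2].astype(np.float32))))
plan([0.4344,0.069,0.0665],-84.3,4,1.5)
```

```text
t 15.25 u -58.2 v 44.4 z 115.1 mm F u 0.1 v -0.1 z -2.5 zyaw -84.35 tilt [-0.001 -0.001 -1.   ] g 0.225
[-0.6  -0.03  0.38  2.11  0.01  1.06 -1.7 ]
7458 [ 0.34905233 -0.04538031 -0.02278286] ((0.45247527956962585, 0.0682174488902092), (0.04740646481513977, 0.05019126087427139), 5.5928568840026855) [[0.4264391  0.09088352]
 [0.43133068 0.0409312 ]
 [0.47851145 0.04555137]
 [0.47361988 0.0955037 ]]
[-0.0, 0.0, 0.0, 1.2, 0.0, -0.0, 1.5]
[-0.0, 0.0, 0.0, 1.25, 0.0, -0.05, 1.5]
[-0.0, 0.0, 0.0, 1.2, 0.0, -0.0, 1.5]
[-0.0, 0.0, 0.0, 1.2, 0.0, -0.0, 1.5]
end [0.4343 0.0688 0.0667] [ 1.136  1.254 -1.137]
```

View pics/w6.png

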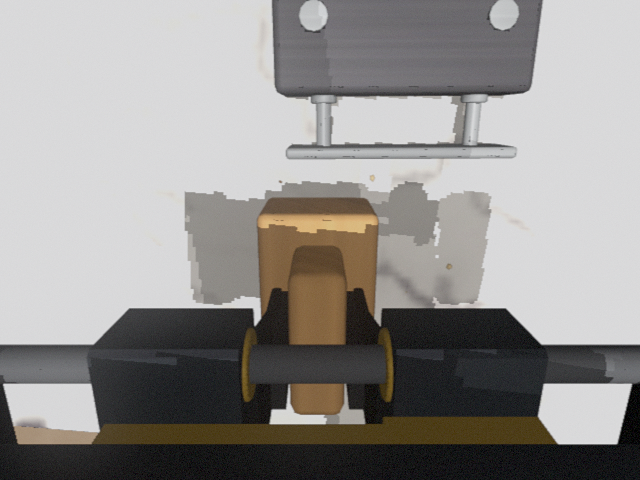

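Wrist view: tamper square, end edge at row ~200, parallel to bar (rows 148–158). Lower and approach with the end.

Emit:
{"op": "jog_arm", "data": {"targets": [[0,0,0,1.2,0,0,1.5],[0,0,0,1.25,0,-0.05,1.5],[0,0,0,1.2,0,0,1.5],[0,0,0,1.2,0,0,1.5],[0,0,0,0,0.4,0,1.5],[0,0,0,0,0.4,0,1.5],[0,0,0,0,0.4,0,1.5],[0,0,0,0,0.2,0,1.5],[0,0,0,0,0,0,1.5],[0,0,0,0,0,0,1.5]]}}

```text
time: 16.55
position: [0.4484, 0.0707, 0.0671]
tool_rot: [1.138, 1.253, -1.138]
ft_force: [-0.3, 0.6, -2.0]
grip_width: 0.228
```

```bash
python3 -c "
from h import *
rep()"
```

```text
t 16.55 u -44.0 v 45.3 z 67.1 mm F u -0.3 v 0.6 z -2.0 zyaw -84.48 tilt [-0.  0. -1.] g 0.228
```

Emit:
{"op": "jog_arm", "data": {"targets": [[0,0,0,0,0.2,0,1.5],[0,0,0,0,0.2,0,1.5],[0,0,0,0,0.2,0,1.5],[0,0,0,0,0.2,0,1.5],[0,0,0,0,0.1,0,1.5],[0,0,0,0,0,0,1.5],[0,0,0,0,0,0,1.5]]}}

```text
time: 17.42
position: [0.4571, 0.0716, 0.0669]
tool_rot: [1.138, 1.254, -1.138]
ft_force: [-4.0, -0.3, -1.3]
grip_width: 0.225
```

Run:
```python
from h import *
rep()
im2,_=get_image("wrist");cv2.imwrite("pics/w7.png",im2[:,:,::-1])
rep()
```

```text
t 17.425 u -35.2 v 45.3 z 66.9 mm F u -4.0 v 0.1 z -1.3 zyaw -84.48 tilt [-0.001 -0.    -1.   ] g 0.225
t 17.475 u -35.2 v 45.3 z 66.9 mm F u -3.8 v -0.1 z -0.7 zyaw -84.48 tilt [-0.001 -0.    -1.   ] g 0.225
```

View pics/w7.png

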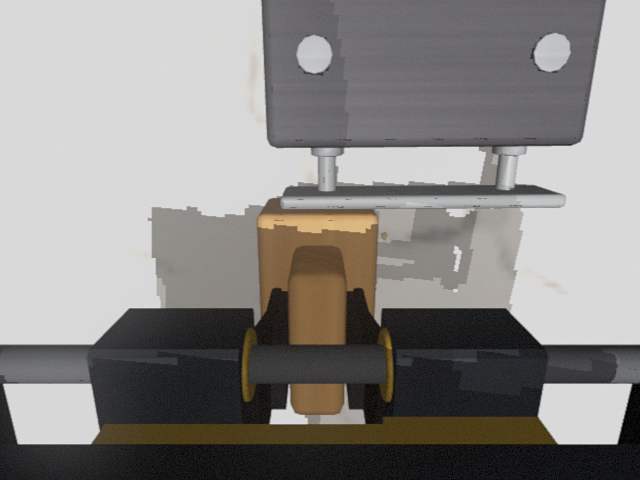

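Tamper end pressed squarely on the bar (row ~205), bar visibly moved toward the housing. Stroke right.

Emit:
{"op": "jog_arm", "data": {"targets": [[0,0,0,0,0,0.4,1.5],[0,0,0,0,0,0.5,1.5],[0,0,0,0,0,0.5,1.5],[0,0,0,0,0,0.5,1.5],[0,0,0,0,0,0.5,1.5],[0,0,0,0,0,0.5,1.5],[0,0,0,0,0,0.5,1.5],[0,0,0,0,0,0.5,1.5],[0,0,0,0,0,0.5,1.5]]}}

```text
time: 18.6
position: [0.4617, 0.0274, 0.0671]
tool_rot: [1.138, 1.253, -1.138]
ft_force: [-3.4, 1.7, -1.4]
grip_width: 0.225
```

```bash
python3 -c "
from h import *
rep()"
```

```text
t 18.6 u -35.0 v 0.9 z 67.1 mm F u -3.2 v 2.0 z -1.4 zyaw -84.48 tilt [ 0.  0. -1.] g 0.225
```

Emit:
{"op": "jog_arm", "data": {"targets": [[0,0,0,0,0,0.5,1.5],[0,0,0,0,0,0.5,1.5],[0,0,0,0,0,0.5,1.5],[0,0,0,0,0,0.5,1.5],[0,0,0,0,0,0.5,1.5],[0,0,0,0,0,0.5,1.5],[0,0,0,0,0,0.5,1.5],[0,0,0,0,0,0.5,1.5],[0,0,0,0,0,0.5,1.5],[0,0,0,0,0,0,1.5]]}}

```text
time: 19.85
position: [0.4661, -0.018, 0.0671]
tool_rot: [1.138, 1.252, -1.139]
ft_force: [-3.4, -1.4, -2.0]
grip_width: 0.221
```

Run:
```python
from h import *
rep()
im2,_=get_image("wrist");cv2.imwrite("pics/w8.png",im2[:,:,::-1])
```

```text
t 19.85 u -35.1 v -44.7 z 67.1 mm F u -3.5 v -1.0 z -2.0 zyaw -84.54 tilt [ 0.    -0.001 -1.   ] g 0.221
```

View pics/w8.png

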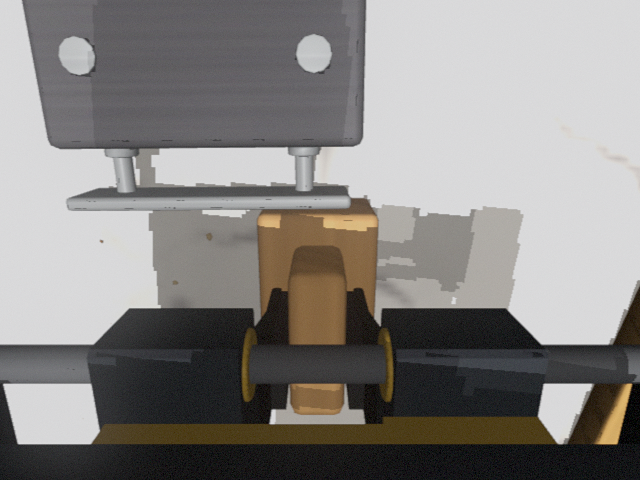

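Second stroke done, end still flush with the bar. Retract and lift.

Emit:
{"op": "jog_arm", "data": {"targets": [[0,0,0,0,-0.6,0,1.5],[0,0,0,0,-0.9,0,1.5],[0,0,0,0,-0.8,0,1.5],[0,0,0,-1.5,0,0,1.5],[0,0,0,-2.5,0,0,1.5],[0,0,0,-2.5,0,0,1.5],[0,0,0,0,0,0,1.5],[0,0,0,0,0,0,1.5]]}}

```text
time: 20.9
position: [0.4429, -0.0191, 0.1318]
tool_rot: [1.138, 1.253, -1.138]
ft_force: [-0.2, -0.1, -2.5]
grip_width: 0.225
```

Run:
```python
from h import *
rep()
plan([0.50,-0.28,0.125],-84.4,10,1.5)
```

```text
t 20.9 u -58.3 v -43.5 z 131.8 mm F u -0.2 v -0.1 z -2.5 zyaw -84.47 tilt [ 0.  0. -1.] g 0.225
[-0.0, -0.0, -0.0, 0.05, 0.3, 2.65, 1.5]
[-0.0, -0.0, -0.0, 0.1, 0.35, 2.65, 1.5]
[-0.0, -0.0, -0.0, 0.05, 0.3, 2.65, 1.5]
[-0.0, -0.0, -0.0, 0.05, 0.3, 2.65, 1.5]
[-0.0, -0.0, -0.0, 0.1, 0.35, 2.65, 1.5]
[-0.0, -0.0, -0.0, 0.05, 0.3, 2.65, 1.5]
[-0.0, -0.0, -0.0, 0.05, 0.3, 2.65, 1.5]
[-0.0, -0.0, -0.0, 0.1, 0.35, 2.65, 1.5]
[-0.0, -0.0, -0.0, 0.05, 0.3, 2.65, 1.5]
[-0.0, -0.0, -0.0, 0.1, 0.3, 2.65, 1.5]
end [ 0.4998 -0.2798  0.1248] [ 1.138  1.253 -1.138]
```

Emit:
{"op": "jog_arm", "data": {"targets": [[0,0,0,0.05,0.3,2.65,1.5],[0,0,0,0.1,0.35,2.65,1.5],[0,0,0,0.05,0.3,2.65,1.5],[0,0,0,0.05,0.3,2.65,1.5],[0,0,0,0.1,0.35,2.65,1.5],[0,0,0,0.05,0.3,2.65,1.5],[0,0,0,0.05,0.3,2.65,1.5],[0,0,0,0.1,0.35,2.65,1.5],[0,0,0,0.05,0.3,2.65,1.5],[0,0,0,0.1,0.3,2.65,1.5]]}}

```text
time: 22.15
position: [0.4994, -0.2804, 0.1235]
tool_rot: [1.137, 1.255, -1.139]
ft_force: [-0.2, 1.1, -1.9]
grip_width: 0.229
```

Emit:
{"op": "jog_arm", "data": {"targets": [[0,0,0,0,0,0,1.5],[0,0,0,0,0,0,1.5]]}}

```text
time: 22.4
position: [0.4993, -0.2791, 0.1239]
tool_rot: [1.138, 1.256, -1.139]
ft_force: [0.2, -0.5, -0.5]
grip_width: 0.226
```

Run:
```python
from h import *
s=get_state();print(s['position'],s['ft_force'])
im,d=get_image("wrist");cv2.imwrite("pics/w9.png",im[:,:,::-1])
P=cloud(d,camera_info("wrist")['intrinsics'],wristT(s))
b=P[(P[...,2]>.015)&(P[...,2]<.03)];print("board z",np.percentile(b[:,2],[10,50,90]))
x,y,z=s['position']
q=P[(np.hypot(P[...,0]-x,P[...,1]-y)<.07)&(P[...,2]>z-.029)&(P[...,2]<z-.018)];print("blocktop-z",np.median(q[:,2])-z)
```

```text
[ 0.49931911 -0.27908791  0.1238708 ] [ 0.18167566 -0.48651681 -0.49048218]
board z [0.02000273 0.02099542 0.02203675]
blocktop-z -0.022878306565250625
```

View pics/w9.png

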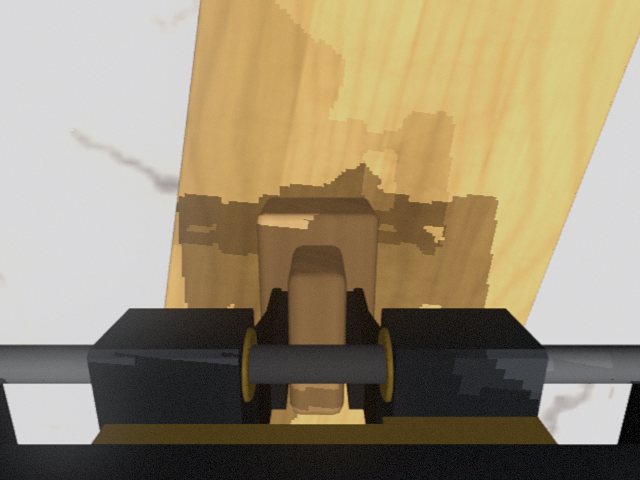

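Board below the tamper, which lies inside it but nearer its left edge (col ~170); shift 2 cm right and lower.

Emit:
{"op": "jog_arm", "data": {"targets": [[0,0,0,0,0,1.0,1.5],[0,0,0,0,0,1.0,1.5],[0,0,0,1.0,0,0,1.5],[0,0,0,1.0,0,0,1.5],[0,0,0,1.0,0,0,1.5],[0,0,0,0.5,0,0,1.5],[0,0,0,0.3,0,0,1.5],[0,0,0,0,0,0,1.5],[0,0,0,0,0,0,1.5]]}}

```text
time: 23.58
position: [0.5021, -0.3, 0.0874]
tool_rot: [1.138, 1.253, -1.138]
ft_force: [-0.1, -0.2, -2.1]
grip_width: 0.228
```

Emit:
{"op": "jog_arm", "data": {"targets": [[0,0,0,0.1,0,0,1.5],[0,0,0,0,0,0,1.5],[0,0,0,0,0,0,1.5]]}}

```text
time: 23.95
position: [0.5019, -0.2999, 0.0861]
tool_rot: [1.138, 1.253, -1.138]
ft_force: [0.6, 0.9, -1.9]
grip_width: 0.227
```

Emit:
{"op": "jog_arm", "data": {"targets": [[0,0,0,0.1,0,0,1.5],[0,0,0,0,0,0,1.5],[0,0,0,0,0,0,1.5]]}}

```text
time: 24.32
position: [0.5018, -0.2999, 0.085]
tool_rot: [1.138, 1.253, -1.138]
ft_force: [-0.1, 0.6, -2.4]
grip_width: 0.229
```

Emit:
{"op": "jog_arm", "data": {"targets": [[0,0,0,0.05,0,0,1.5],[0,0,0,0,0,0,1.5],[0,0,0,0,0,0,1.5]]}}

```text
time: 24.7
position: [0.5019, -0.3, 0.0848]
tool_rot: [1.138, 1.253, -1.138]
ft_force: [-1.2, 0.9, 0.8]
grip_width: 0.224
```

Contact felt (vertical force rose by ~3 N). Release, then rise.

Emit:
{"op": "jog_arm", "data": {"targets": [[0,0,0,0,0,0,2.4],[0,0,0,0,0,0,3.0],[0,0,0,0,0,0,4.5],[0,0,0,0,0,0,6.0],[0,0,0,0,0,0,6.0],[0,0,0,0,0,0,6.0]]}}

```text
time: 25.45
position: [0.5018, -0.2999, 0.0845]
tool_rot: [1.138, 1.253, -1.138]
ft_force: [0.6, -0.9, -0.3]
grip_width: 0.662
```

Emit:
{"op": "jog_arm", "data": {"targets": [[0,0,0,-1.0,0,0,6.0],[0,0,0,-2.0,0,0,6.0],[0,0,0,-2.5,0,0,6.0],[0,0,0,-3.0,0,0,6.0],[0,0,0,-3.0,0,0,6.0],[0,0,0,-2.0,0,0,6.0],[0,0,0,0,0,0,6.0],[0,0,0,0,0,0,6.0]]}}

```text
time: 26.45
position: [0.5014, -0.2995, 0.2187]
tool_rot: [1.138, 1.255, -1.138]
ft_force: [-0.6, -0.5, -1.2]
grip_width: 0.69
```

Run:
```python
from h import *
s=get_state();print(s['position'],s['ft_force'],s['grip_width'],s['time'])
im,d=get_image("wrist");cv2.imwrite("pics/w10.png",im[:,:,::-1])
P=cloud(d,camera_info("wrist")['intrinsics'],wristT(s))
for lo,hi in((.055,.07),(.09,.105)):
  q=P[(np.hypot(P[...,0]-.502,P[...,1]+.3)<.09)&(P[...,2]>lo)&(P[...,2]<hi)];print(np.percentile(q[:,2],[3,50,97]),cv2.minAreaRect(q[:,:2].astype(np.float32)))
im2,_=get_image("side");cv2.imwrite("pics/s10.png",im2[:,:,::-1])
```

```text
[ 0.50140158 -0.29946238  0.21869222] [-0.61981346 -0.53475602 -1.17832135] 0.689998928650013 26.45
[0.05973878 0.06199514 0.06347283] ((0.5038787126541138, -0.30189061164855957), (0.07965447753667831, 0.050088077783584595), 5.405970096588135)
[0.09536076 0.09876355 0.10027023] ((0.5037037134170532, -0.3020034730434418), (0.056340739130973816, 0.019563572481274605), 5.10582971572876)
```

View pics/w10.png

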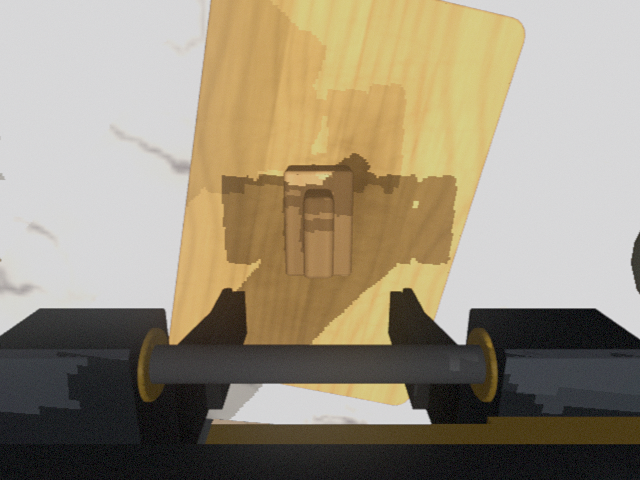

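View pics/s10.png

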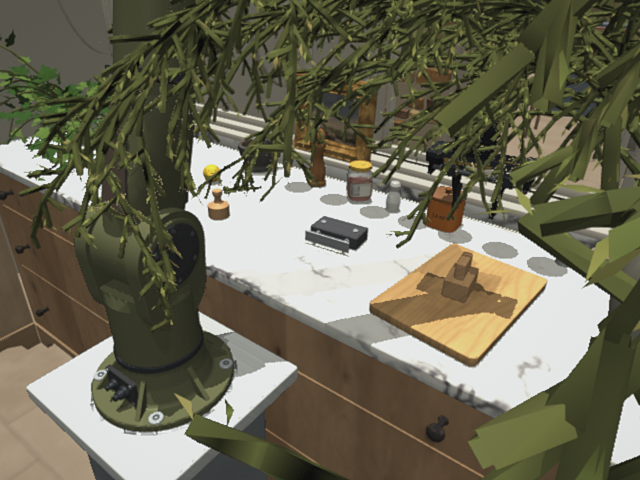

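The tamper stands upright on the board (wrist view (318,222); side view (460,280)). The round tamper is still where it was, (219,205), and the arm is clear, so I'm handing in.

```bash
python3 -c "
from bench import *
print(close_job())"
```

```text
the job is handed in; nothing more can be done
None
```

The tamper was cleaned on both sides and is standing upright on the chopping board. I handed the job in at about 26.5 s of the 64 s allowed.

- **Long side:** I drew it along the bar from 45 mm left of the middle to 45 mm right. It was pressed in about 5 mm, at roughly 3–4 N, and looked flush at both ends of the stroke.
- **Short end:** I took it off, lifted it and turned it a quarter turn. Then I drew the end over the same span, left to right again, with about the same pressing depth and force.
- **Placing:** The last wrist picture shows the tamper upright at about (0.504, -0.302). Its block top is at 62 mm and its ridge top at 99 mm, which matches standing flat on the 22 mm board.
- **Last checks:** The arm was about 13 cm above the placing height and touching nothing. The side picture shows the round tamper upright in its original place.

No check failed. The wrist and side cameras agreed on the scraper to about 1 mm. For the tamper, the side camera's yaw was about 3–4° off, so I used the wrist camera's value. Force readings had about 1 N of noise.

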